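# Open the pinned jar stand and seat the hexagonal screw jars

## Task

Get the screw-jar stand ready for a repair: draw the retaining pin out of the hasp staple, then lift the lid off and lay it the right way up, flat in the middle of the blue mat; the pin goes into the small blue tray. Stand every hexagonal jar in a pocket of the stand, one to a pocket, turning each under light pressure until it drops fully home, and leave the other things on the bench undisturbed.

Things in the scene. Friction and masses are not known exactly. Their poses are not given: they have to be found in the camera images.
- pin: steel retaining pin: rod 8 mm thick along its x (-28 to +32 mm) with an upright tab head at +x. Origin on the rod's axis. At the start the rod lies level through the staple, head on the stand's +y side, resting on the foot plate; it slides out freely along its own +x, head first, and is clear after 35 mm. 60 g
- pin_head (a point): point to grip inside the pin's tab head, 40 mm along the pin's +x, 14 mm above the rod's axis; axes as the pin's. The tab is 24 mm long (x), 14 mm thick (y) and reaches from 9 mm below to 27 mm above the rod's axis; pinch the 14 mm from above. 40 mm of free room to the lid
- lid: loose grey dust lid on the stand, like an upturned tray, 204 x 204 mm, 39 mm deep, 0.35 kg; a steel tongue (80 x 32 x 5 mm) reaches out from its front (-x) at the lower edge, its slot round the staple, held down by the pin. With the pin out it lifts straight up: 60 mm before going sideways, 4 mm play. Origin in the middle of its lower edge plane, z up; lower edge 8 mm above the table
- lid_handle (a point): centre of the lid's black bar handle, 62 mm above the lid's origin; the bar is 90 mm long along the lid's x, 14 mm thick along y, 22 mm tall, its underside 12 mm above the lid's top. Axes as the lid's
- stand: jar stand, fixed; under the lid a deck 184 x 184 mm, 20 mm above the table, with four black hexagonal nests. Origin on the table at the deck's middle. The front (-x) of its 8 mm foot plate carries the staple, 150 mm from the origin: legs 16 mm apart (in x), crossbar top 34 mm above the table; the pin's axis is 17 mm above the table
- mat: plain blue work mat, 230 x 230 x 3 mm, fixed, empty; origin at the centre of its underside
- tray: small square blue open tray, 100 x 100 mm outside, walls 4 mm thick and 22 mm tall, fixed; origin at the centre of its underside
- pocket1 (a point): centre of the floor of hex pocket 1, 20 mm above the table; 49 mm across flats, 16 mm deep (rim 36 mm above the table). Axes are the stand's: the pocket's own angle differs each start and is not read. A jar pressed on the rim at 5-10 N and turned in small steps (up to 60 degrees) drops in when within about 5 degrees. Pockets are 92 mm apart; any jar fits any
- pocket2 (a point): centre of the floor of hex pocket 2, 20 mm above the table; 49 mm across flats, 16 mm deep (rim 36 mm above the table). Axes are the stand's: the pocket's own angle differs each start and is not read. A jar pressed on the rim at 5-10 N and turned in small steps (up to 60 degrees) drops in when within about 5 degrees. Pockets are 92 mm apart; any jar fits any
- pocket3 (a point): centre of the floor of hex pocket 3, 20 mm above the table; 49 mm across flats, 16 mm deep (rim 36 mm above the table). Axes are the stand's: the pocket's own angle differs each start and is not read. A jar pressed on the rim at 5-10 N and turned in small steps (up to 60 degrees) drops in when within about 5 degrees. Pockets are 92 mm apart; any jar fits any
- pocket4 (a point): centre of the floor of hex pocket 4, 20 mm above the table; 49 mm across flats, 16 mm deep (rim 36 mm above the table). Axes are the stand's: the pocket's own angle differs each start and is not read. A jar pressed on the rim at 5-10 N and turned in small steps (up to 60 degrees) drops in when within about 5 degrees. Pockets are 92 mm apart; any jar fits any
- jar1: hexagonal white screw jar, upright, all alike, 3 or 4 present, 0.14-0.28 kg, bottom-heavy: six-sided body 46 mm across flats (53 mm across corners), 64 mm tall, then a round aluminium cap 38 mm across, 12 mm tall. Origin at the centre of the underside, z up; flat normals at 0, 60, 120 degrees from its x. Grip two parallel flats from above, 45-50 mm up
- jar2: hexagonal white screw jar, upright, all alike, 3 or 4 present, 0.14-0.28 kg, bottom-heavy: six-sided body 46 mm across flats (53 mm across corners), 64 mm tall, then a round aluminium cap 38 mm across, 12 mm tall. Origin at the centre of the underside, z up; flat normals at 0, 60, 120 degrees from its x. Grip two parallel flats from above, 45-50 mm up
- jar3: hexagonal white screw jar, upright, all alike, 3 or 4 present, 0.14-0.28 kg, bottom-heavy: six-sided body 46 mm across flats (53 mm across corners), 64 mm tall, then a round aluminium cap 38 mm across, 12 mm tall. Origin at the centre of the underside, z up; flat normals at 0, 60, 120 degrees from its x. Grip two parallel flats from above, 45-50 mm up
- jar4: hexagonal white screw jar, upright, all alike, 3 or 4 present, 0.14-0.28 kg, bottom-heavy: six-sided body 46 mm across flats (53 mm across corners), 64 mm tall, then a round aluminium cap 38 mm across, 12 mm tall. Origin at the centre of the underside, z up; flat normals at 0, 60, 120 degrees from its x. Grip two parallel flats from above, 45-50 mm up
- spool: solder spool, orange flanges, 64 mm across, 32 mm tall; bystander, not to be disturbed
- meter: grey handheld multimeter lying flat, 150 x 80 x 35 mm; bystander, not to be disturbed
- flux: round amber flux jar with black cap, 52 mm across, 85 mm tall; bystander, not to be disturbed
- tub: open white plastic tub, 72 mm across, 70 mm tall; bystander, not to be disturbed
- board: green circuit board lying flat, 120 x 70 x 4 mm; bystander, not to be disturbed
- driver: screwdriver, 160 mm long, lying flat; bystander, not to be disturbed

How it is judged:
By the outcome, as a careful person would: the job done as asked, in the order asked, and still so for the second after the job is handed in, with the robot touching nothing.
Of jar1, jar2, jar3, jar4 only 3 to 4 are there at a start; the rules pass over those that are not, and their reading is None.
At some moment in a run one of jar1, jar2, jar3, jar4 may be knocked a few centimetres aside while the robot is not near it.
It also fails if it takes over 208 s, if anything falls off the work surface, if the arm or the gripper's body presses on something with over 40 N, if the wrist force passes 120 N, or if a joint passes its speed limit or range.

## Robot

A 7-joint arm with a two-finger parallel gripper is mounted at the origin on the work surface. World frame = base frame: x ahead of the robot, y to its left, z up, the work surface at z = 0. Lengths are in mm, angles in rad, forces in N, time in s.
With the tool pointing down it reaches from about 400 to 850 mm from the base axis. Payload 4.5 kg.
Tool frame: the origin (TCP) lies at the very end of the fingers, on their centre line; the grasp point (between the pads) lies 19 mm behind it; z points along the fingers, y is the line along which they close (so a half turn about z gives the same grasp; the last joint's range is limited). The gripper opens to 88 mm and grips with 3 to 60 N. Pads are 18 mm wide; open, the fingers measure 123 mm over their backs; the gripper's body (75 mm by 187 mm) begins 45 mm behind the grasp point.
Start: joints at [1.364, 0.689, -0.195, 1.565, 0.157, 0.902, -0.215], TCP at [149.078, -606.984, 238.743] pointing down, gripper open.
Joint ranges: [-3.01, 3.01], [-0.46, 2.08], [-1.47, 1.51], [0.13, 2.56], [-1, 4.14], [0.04, 2.09], [-2.66, 2.66]. Speed limits (rad/s): [2.57, 2.57, 3.14, 3.14, 3.14, 3.14, 3.14].

## Interface

Orientations are given as a rotation vector (axis times angle).
In Python, from rig import env, fingers, solver, cams, status gives the robot as it stands. Calls block until the motion is done:
- env.move_ptp(position, orientation): joint-space move of the TCP to a pose.
- env.servo_line(position, rotation=None, rate=150, guard=None): straight line of the TCP; rotation=None keeps the orientation; rate is the mean speed in mm/s. With guard (N) it stops when the force on the tool has changed by that much, and returns True; else False.
- env.move_j(angles): joint-space move.
- fingers.gripper_to(opening, newtons=None): finger opening in mm; newtons is the grip in N (None keeps the last); returns when the fingers have stopped.
- env.hold(seconds).
- solver.inverse_kinematics(position, orientation): joint angles nearest the present ones, or None.
- cams.camera(name): name is "scene" or "top" or "wrist"; returns a dict with "frame" (384x512x3 uint8, blue, green, red), "depth" (384x512 float32, mm along the optical axis (not along the pixel's ray), 0 where there is no reading), "fx", "fy", "cx", "cy" (pixels), "xyz" and "attitude" of the camera in the world. Camera axes: x right, y up, looking along -z (the intrinsics and any distortion apply to the point x, -y, -z); pixel columns grow to the right and rows downward; lengths in mm; the calibration is good to about 2 mm. A picture is of the moment at which its call begins.
A pose or a line that the arm cannot do raises env.Unreachable and nothing moves.
- env.hand_in(): hands the job in; it is judged then, once.
Trained networks look in the newest picture that a camera, given by its name, has taken for a name from the list of things; names that differ only in an ending like _2 or _b are one class to them, and where a whole thing is asked for, a point or a joint stands for the part that bears it (a point fixed in the world has none). Each returns a list of dicts, best first, with "score" (0 to 1); they miss things now and then, are a little off and sometimes report something else, mostly with a low value. They report only what shows in the picture. A call takes as long as a camera call.
- cams.recognise(camera, target): "point" ([column, row] in pixels, amid what is visible of it).
- cams.mark_of(camera, target): "point" ([column, row] in pixels: a listed point, or the origin of a listed thing).
Readings, each from a call of its own:
- status.current_time_s(): time.
- status.current_joint_positions(): joint angles.
- status.current_joint_velocities(): joint speeds.
- status.current_joint_efforts(): joint torques, N m.
- status.current_tool_pos(): TCP position.
- status.current_tool_rot(): TCP orientation.
- status.current_contact_force(): force on the tool from outside, world axes, zero at the start.
- status.current_ft_torque(): the same for the moment, N m.
- status.current_opening(): finger opening in mm.
- status.current_grip_force(): force on a finger pad.
Only numpy, scipy, OpenCV 4.12 (cv2) and the standard library are available. Lean on these libraries where they do the work, as an engineer would, in place of code of your own. Each camera call takes 0.05 s, during which the arm holds its last target. There are 200 camera calls.

## Working session

There is one attempt and no reset: what is moved stays moved. The work goes in short steps, each a Python script; the robot and the scene stay as the last script left them, time stands still between calls to the robot, and variables do not carry over. Pictures are saved under pics/ and viewed, at most 14 in all, crops included, and the job is handed in when it is done.

```bash
ls; mkdir -p pics; cat > h.py <<'E'
import numpy as np, cv2
from scipy.spatial.transform import Rotation as R
from rig import env, fingers, solver, cams, status
def att(c):
    a=np.array(c["attitude"],float)
    if a.shape==(3,3): return a
    return (R.from_rotvec(a) if a.size==3 else R.from_quat(a)).as_matrix()
def ray(c,uv):
    d=np.array([(uv[0]-c["cx"])/c["fx"],-(uv[1]-c["cy"])/c["fy"],-1.])
    return att(c)@d
def at_z(c,uv,z):
    d=ray(c,uv); p=np.array(c["xyz"],float); return p+d*(z-p[2])/d[2]
def at_depth(c,uv):
    u,v=int(round(uv[0])),int(round(uv[1])); w=c["depth"][max(v-2,0):v+3,max(u-2,0):u+3]; w=w[w>0]
    return np.array(c["xyz"],float)+ray(c,uv)*np.median(w) if w.size else None
def cloud(c):
    v,u=np.mgrid[0:384,0:512]
    d=np.stack([(u-c["cx"])/c["fx"],-(v-c["cy"])/c["fy"],-np.ones_like(u,float)],-1)
    return np.array(c["xyz"],float)+(d*c["depth"][...,None])@att(c).T
def down(yaw): # tool down, tool y (closing line) at world angle yaw
    y=np.array([np.cos(yaw),np.sin(yaw),0]); z=np.array([0,0,-1.]); 
    return R.from_matrix(np.stack([np.cross(y,z),y,z],1)).as_rotvec()
E
python3 - <<'E'
from h import *
for n in("top","scene"):
    c=cams.camera(n); cv2.imwrite(f"pics/{n}0.png",c["frame"])
    print(n,c["xyz"],c["attitude"],[k for k in c],c["fx"],c["cx"],c["cy"])
    for t in("pin","pin_head","lid","lid_handle","stand","mat","tray","jar1","spool","meter","flux","tub","board","driver"):
        for m in cams.mark_of(n,t)[:6]:
            z={"pin":17,"pin_head":31,"lid":8,"lid_handle":70}.get(t,0)
            if m["score"]>.2: print(t,round(m["score"],2),np.round(m["point"]),np.round(at_z(c,m["point"],z)))
print(status.current_tool_rot(),status.current_time_s())
E
```

```text
pics
top [ 366.06738812  -23.21396588 1319.41037024] [ 0.12172737 -0.11600713 -1.56165816] ['frame', 'depth', 'fx', 'fy', 'cx', 'cy', 'xyz', 'attitude'] 380.8696129838493 259.67985974390695 187.54037410827235
pin 0.57 [201. 234.] [404. 180.  17.]
pin_head 0.52 [189. 228.] [424. 219.  31.]
lid 0.86 [193. 184.] [576. 216.   8.]
lid_handle 0.95 [190. 184.] [568. 213.  70.]
mat 0.9 [291. 217.] [ 466. -125.    0.]
mat 0.33 [195. 188.] [565. 209.   0.]
tray 0.85 [269. 159.] [671. -50.   0.]
tray 0.38 [365. 212.] [ 482. -383.    0.]
tray 0.24 [188. 182.] [587. 234.   0.]
jar1 0.79 [343. 178.] [ 604. -310.    0.]
jar1 0.7 [366. 213.] [ 481. -386.    0.]
jar1 0.68 [309. 158.] [ 674. -191.    0.]
jar1 0.64 [350. 242.] [ 382. -328.    0.]
spool 0.51 [324. 135.] [ 759. -246.    0.]
meter 0.55 [400. 175.] [ 615. -512.    0.]
flux 0.79 [232. 121.] [808.  84.   0.]
flux 0.65 [131. 170.] [628. 438.   0.]
flux 0.52 [398. 174.] [ 617. -504.    0.]
tub 0.92 [130. 172.] [622. 440.   0.]
board 0.59 [292. 129.] [ 781. -131.    0.]
driver 0.5 [385. 268.] [ 295. -444.    0.]
scene [988.31198867 771.92916392
[... 381 characters left out ...]
 0.56 [267. 196.] [516. -33.  70.]
stand 0.73 [331. 238.] [411. 165.   0.]
mat 0.6 [266. 196.] [ 468. -122.    0.]
tray 0.86 [222. 224.] [665. -54.   0.]
tray 0.55 [332. 344.] [626. 442.   0.]
jar1 0.9 [203. 202.] [ 672. -200.    0.]
jar1 0.76 [227. 165.] [ 491. -391.    0.]
jar1 0.53 [208. 185.] [ 614. -288.    0.]
jar1 0.49 [258. 163.] [ 377. -341.    0.]
spool 0.78 [176. 203.] [ 754. -234.    0.]
meter 0.95 [187. 160.] [ 617. -510.    0.]
meter 0.67 [264. 149.] [ 295. -437.    0.]
flux 0.94 [198. 268.] [800.  86.   0.]
tub 0.92 [334. 344.] [623. 445.   0.]
board 0.81 [178. 226.] [ 788. -115.    0.]
driver 0.32 [292. 261.] [562. 187.   0.]
[3.11876573e+00 3.77302502e-01 6.09816998e-05] 1.5
```

```bash
python3 - <<'E'
import cv2
t=cv2.imread("pics/top0.png"); cv2.imwrite("pics/topc.png",cv2.resize(t[90:300,100:430],(800,509),interpolation=cv2.INTER_CUBIC))
E
```

```text
(no output)
```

View pics/topc.png

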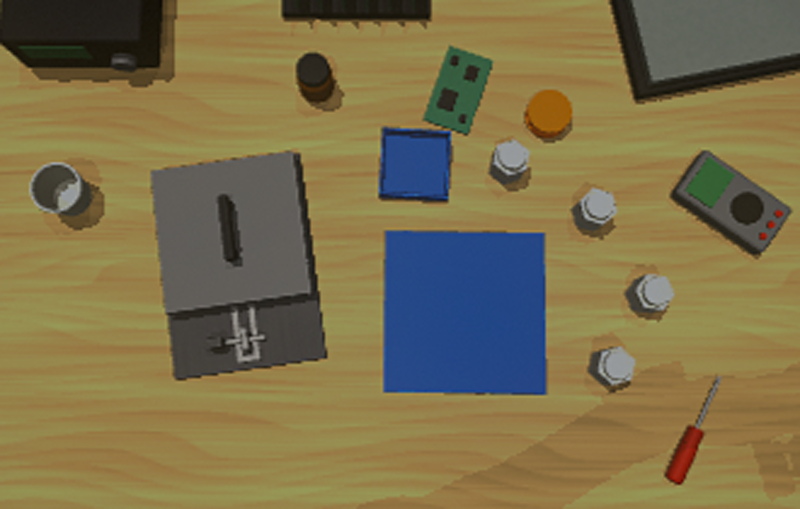

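View pics/scene0.png

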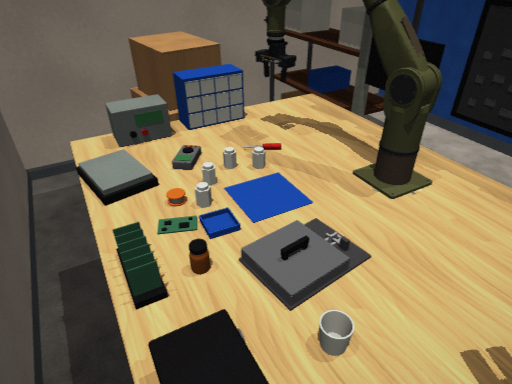

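```bash
cat >> h.py <<'E'
def best(pos,yaw,per=np.pi):
    """orientation (among symmetric yaws) with joints nearest to present, j7 away from its limits"""
    q0=np.array(status.current_joint_positions()); o=[]
    for k in range(-3,4):
        q=solver.inverse_kinematics(list(pos),list(down(yaw+k*per)))
        if q is not None: q=np.array(q); o.append((abs(q-q0).max()+ (5 if abs(q[6])>2.3 else 0),yaw+k*per))
    return min(o)[1]
def goto(pos,yaw,per=np.pi):
    y=best(pos,yaw,per); env.move_ptp(list(pos),list(down(y))); return y
def marks(cam,t,z,mn=.3):
    c=cams.camera(cam); return c,[(round(m["score"],2),np.round(at_z(c,m["point"],z),1),np.round(m["point"])) for m in cams.mark_of(cam,t) if m["score"]>mn]
E
python3 - <<'E'
from h import *
c=cams.camera("top"); P=cloud(c)
m=(P[...,2]>42)&(P[...,2]<53)&(abs(P[...,0]-570)<150)&(abs(P[...,1]-213)<150)
r=cv2.minAreaRect(P[m][:,:2].astype(np.float32)); print("lid",r,m.sum(),np.median(P[m],0))
m=(P[...,2]>65)&(P[...,2]<90)&(abs(P[...,0]-570)<90)&(abs(P[...,1]-213)<90)
print("handle",cv2.minAreaRect(P[m][:,:2].astype(np.float32)))
F=c["frame"].astype(int); b=(F[...,0]>F[...,2]+60)
for n,x,y,h in(("mat",466,-125,150),("tray",671,-50,60)):
    m=b&(abs(P[...,0]-x)<h)&(abs(P[...,1]-y)<h)&(P[...,2]<30); print(n,cv2.minAreaRect(P[m][:,:2].astype(np.float32)),m.sum())
goto([430,205,300],0.1)
c=cams.camera("wrist"); cv2.imwrite("pics/w1.png",c["frame"]); print(c["xyz"],status.current_joint_positions())
for t,z in(("pin",17),("pin_head",31),("lid",8),("lid_handle",70)):
    print(t,[(round(m["score"],2),np.round(at_z(c,m["point"],z),1),at_depth(c,m["point"]).round(1),np.round(m["point"])) for m in cams.mark_of("wrist",t)][:2])
E
```

```text
lid ((568.0593872070312, 203.27151489257812), (204.8037567138672, 204.3740997314453), 8.51305103302002) 3300 [564.95033399 200.51640376  47.0958686 ]
handle ((566.53662109375, 202.71331787109375), (86.80598449707031, 14.4533052444458), 8.962702751159668)
mat ((461.29510498046875, -127.69532012939453), (228.45681762695312, 228.5137481689453), 89.43767547607422) 4354
tray ((673.1705322265625, -55.68697738647461), (97.84271240234375, 99.64727020263672), 86.8535385131836) 667
[422.87512951 282.05759088 446.1307898 ] [ 0.05990386  0.54090708 -0.94274312  1.89387141  0.52657385  0.97794755
 -1.0238722 ]
pin [(0.86, array([419.2, 184.9,  17. ]), array([419.2, 185.7,  20.6]), array([242., 173.])), (0.62, array([ 458. , -111.5,   17. ]), array([ 459.1, -124.2,    3.2]), array([249., 322.]))]
pin_head [(0.84, array([409.7, 221.7,  31. ]), array([410.1, 223.7,  44.5]), array([238., 151.]))]
lid [(0.93, array([567.4, 202.7,   8. ]), array([554.4, 209.8,  47.2]), array([332., 170.]))]
lid_handle [(0.65, array([565.3, 202. ,  70. ]), array([561.2, 204.3,  80.8]), array([344., 179.])), (0.48, array([417.9, 194.3,  70. ]), array([417.2, 183.1,  21.9]), array([241., 175.]))]
```

View pics/w1.png

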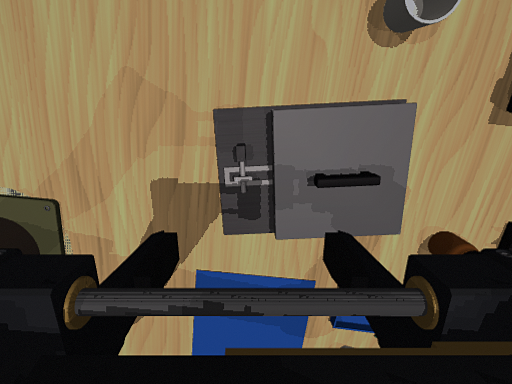

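```bash
python3 - <<'E'
from h import *
a=np.radians(8.5); px=np.array([-np.sin(a),np.cos(a),0]); g=np.array([412.6,221.2,15.])
fingers.gripper_to(38,25)
y=goto(g+[0,0,110],a); print(env.servo_line(list(g),guard=8,rate=80), status.current_tool_pos())
fingers.gripper_to(5,25); print(status.current_opening(),status.current_grip_force(),status.current_contact_force())
print(env.servo_line(list(g+px*60),rate=40,guard=12),status.current_tool_pos(),status.current_opening())
env.servo_line(list(g+px*60+[0,0,180]))
c=cams.camera("wrist"); cv2.imwrite("pics/w2.png",c["frame"]); print(status.current_opening(),status.current_time_s())
E
```

```text
False [412.74403129 221.29267604  15.25719271]
14.101631057889287 25.00028686132282 [ 0.28215115 -0.05279421  1.80308589]
False [404.03624892 279.08069722  15.12939917] 13.589526364822815
13.856090815554637 11.4833
```

View pics/w2.png

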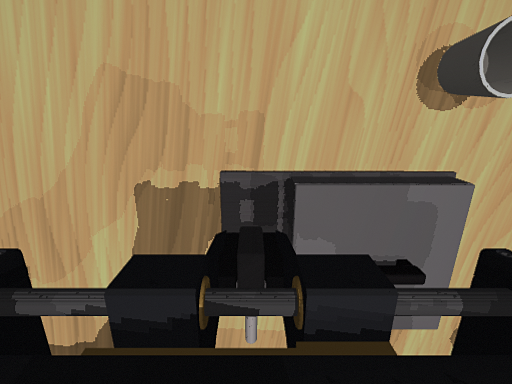

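```bash
python3 - <<'E'
from h import *
b=np.radians(-3.1); ty=np.array([-np.sin(b),np.cos(b),0]); g=np.array([672,-55,12.])+28*ty
y=best(g+[0,0,140],b,2*np.pi); p=g+[0,0,140]
env.move_ptp(list(p),list(down(y)))
print(env.servo_line(list(g-[0,0,4]),guard=4,rate=60),status.current_tool_pos())
fingers.gripper_to(28,25); 
env.servo_line(list(g+[0,0,150]))
a=np.radians(8.5); h=np.array([568,203,70-19.])
goto(h+[0,-60,220],a+np.pi/2); fingers.gripper_to(50,40)
c=cams.camera("wrist"); P=cloud(c)
m=(P[...,2]>72)&(P[...,2]<90)&(np.hypot(P[...,0]-568,P[...,1]-203)<70)
if m.any(): print("handle",cv2.minAreaRect(P[m][:,:2].astype(np.float32)))
m=(P[...,2]>42)&(P[...,2]<53)&(abs(P[...,0]-570)<150)&(abs(P[...,1]-213)<150); print("lid",cv2.minAreaRect(P[m][:,:2].astype(np.float32)))
cv2.imwrite("pics/w3.png",c["frame"])
for t,z in(("lid_handle",70),("pin",12),("tray",0)): print(t,[(round(q["score"],2),at_z(c,q["point"],z).round(1)) for q in cams.mark_of("wrist",t)][:2])
t=cams.camera("top"); cv2.imwrite("pics/t3.png",cv2.resize(t["frame"][110:210,220:320],(500,500)))
print(status.current_time_s())
E
```

```text
True [673.51889726 -27.07493003  11.20439008]
handle ((568.1005859375, 200.90011596679688), (89.07964324951172, 14.284123420715332), 8.499744415283203)
lid ((568.4119873046875, 200.9099578857422), (203.357421875, 203.81442260742188), 8.360193252563477)
lid_handle [(0.94, array([568.9, 199. ,  70. ]))]
pin [(0.72, array([675.1, -67.9,  12. ]))]
tray [(0.97, array([673.3, -56. ,   0. ]))]
18.6417
```

View pics/t3.png

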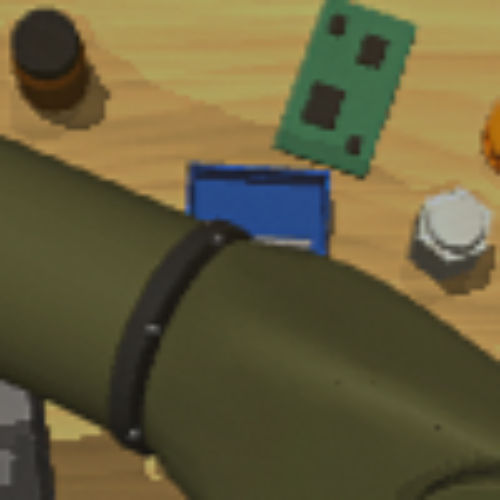

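```bash
python3 - <<'E'
from h import *
a=np.radians(8.43); h=np.array([568.3,200.9,53.])
y=goto([h[0],h[1],h[2]+300],a+np.pi/2)   # same branch check
# look at mat first
goto([470,-60,400],np.pi/2)
c=cams.camera("wrist"); P=cloud(c); F=c["frame"].astype(int); cv2.imwrite("pics/w4.png",c["frame"])
m=(F[...,0]>F[...,2]+60)&(abs(P[...,0]-463)<140)&(abs(P[...,1]+126)<140)&(abs(P[...,2])<15)
r=cv2.minAreaRect(P[m][:,:2].astype(np.float32)); print("mat",r,[(round(q["score"],2),at_z(c,q["point"],3).round(1)) for q in cams.mark_of("wrist","mat")][:2])
goto(h+[0,0,100],a+np.pi/2)
print(env.servo_line(list(h),guard=10,rate=80),status.current_tool_pos())
fingers.gripper_to(5,40); print(status.current_opening(),status.current_grip_force())
f0=np.array(status.current_contact_force())
print(env.servo_line(list(h+[0,0,110]),rate=60),np.array(status.current_contact_force())-f0,status.current_opening(),status.current_time_s())
c=cams.camera("scene"); cv2.imwrite("pics/s4.png",c["frame"])
E
```

```text
mat ((461.6351013183594, -129.25250244140625), (229.20840454101562, 229.18359375), 89.4472427368164) [(0.8, array([ 459.2, -130.8,    3. ]))]
False [568.61951869 201.16509406  53.57690857]
13.211172157767695 40.000031255185604
False [-0.1787341   1.05763086 -2.54892438] 13.581477033947712 25.7333
```

View pics/s4.png

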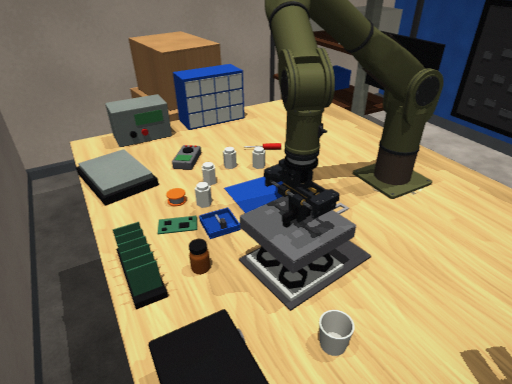

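```bash
python3 - <<'E'
from h import *
p=np.array(status.current_tool_pos()); r0=R.from_rotvec(status.current_tool_rot())
r1=(R.from_euler("z",-8.98,degrees=True)*r0).as_rotvec()
q=np.array([461.6,-129.3,p[2]])
env.servo_line(list(q),rotation=list(r1),rate=130)
z=48.6
print(env.servo_line([q[0],q[1],z+12],rate=80),env.servo_line([q[0],q[1],z-3],rate=20,guard=5),status.current_tool_pos())
fingers.gripper_to(45); env.servo_line([q[0],q[1],220],rate=150)
# look over the stand
goto([560,200-60,330],np.radians(98.4)); c=cams.camera("wrist"); cv2.imwrite("pics/w5.png",c["frame"]); P=cloud(c)
for i in range(1,5): print(i,[(round(m["score"],2),at_z(c,m["point"],20).round(1)) for m in cams.mark_of("wrist",f"pocket{i}")][:5])
print(status.current_time_s())
c=cams.camera("top"); cv2.imwrite("pics/t5.png",c["frame"]); P=cloud(c)
m=(P[...,2]>38)&(P[...,2]<50)&(abs(P[...,0]-461)<130)&(abs(P[...,1]+129)<130); print("lid",cv2.minAreaRect(P[m][:,:2].astype(np.float32)),np.median(P[m],0)); 
print([ (round(q["score"],2),at_z(c,q["point"],76).round(1),at_z(c,q["point"],0).round(1)) for q in cams.mark_of("top","jar1")])
E
```

```text
False True [ 461.51157993 -129.36364645   47.95464959]
1 [(0.97, array([532. , 145.2,  20. ])), (0.87, array([619.8, 158.2,  20. ])), (0.79, array([606.1, 252.2,  20. ])), (0.78, array([518.3, 243.9,  20. ]))]
2 [(0.97, array([532. , 145.2,  20. ])), (0.87, array([619.8, 158.2,  20. ])), (0.79, array([606.1, 252.2,  20. ])), (0.78, array([518.3, 243.9,  20. ]))]
3 [(0.97, array([532. , 145.2,  20. ])), (0.87, array([619.8, 158.2,  20. ])), (0.79, array([606.1, 252.2,  20. ])), (0.78, array([518.3, 243.9,  20. ]))]
4 [(0.97, array([532. , 145.2,  20. ])), (0.87, array([619.8, 158.2,  20. ])), (0.79, array([606.1, 252.2,  20. ])), (0.78, array([518.3, 243.9,  20. ]))]
33.9917
lid ((453.9068603515625, -136.05413818359375), (87.2826919555664, 281.46307373046875), 50.04335021972656) [ 528.08537071 -200.18935142   42.25284788]
[(0.76, array([ 665.2, -177.7,   76. ]), array([ 683.4, -187.1,    0. ])), (0.65, array([ 593.1, -297.3,   76. ]), array([ 607. , -314.1,    0. ])), (0.58, array([ 476. , -360.4,   76. ]), array([ 482.7, -381. ,    0. ]))]
```

View pics/w5.png

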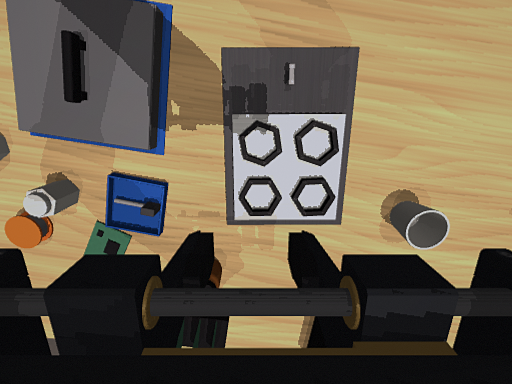

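View pics/t5.png

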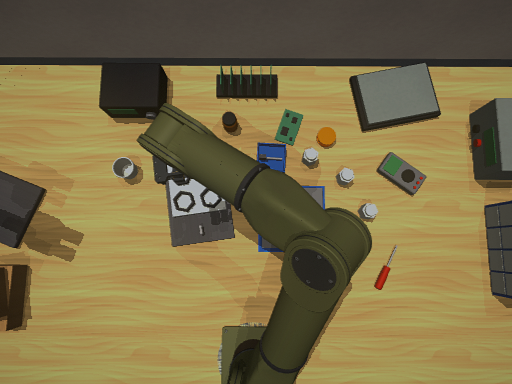

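```bash
cat >> h.py <<'E'
def hexfit(pts):
    """centre and flat-normal angle (mod 60 deg) of a hexagonal outline, and its width across flats"""
    t=np.radians(np.arange(0,360,1)); D=np.stack([np.cos(t),np.sin(t)]); c=np.median(pts,0)
    s=np.percentile((pts-c)@D,99.3,axis=0)
    w=(s+np.roll(s,180)); w3=np.array([sum(w[(k+60*j)%360] for j in range(3)) for k in range(60)])
    w3s=np.convolve(np.tile(w3,3),np.ones(5)/5,"same")[60:120]; k=int(np.argmin(w3s))
    j=[(k+60*i)%360 for i in range(6)]
    return c+2/6*(D[:,j]*s[j]).sum(1),np.radians(k),w3[k]/3
def look_hex(est,zlo,zhi,rad,c=None):
    c=c or cams.camera("wrist"); P=cloud(c); m=(P[...,2]>zlo)&(P[...,2]<zhi)&(c["depth"]>0)
    q=P[m][:,:2]; e=np.array(est[:2],float)
    q=q[np.hypot(*(q-e).T)<rad]
    if len(q)<40: return None
    return hexfit(q)+(len(q),)
E
python3 - <<'E'
from h import *
goto([568,190,280],np.radians(98.4)); c=cams.camera("wrist"); cv2.imwrite("pics/w6.png",c["frame"])
a=np.radians(8.4); Rm=np.array([[np.cos(a),-np.sin(a)],[np.sin(a),np.cos(a)]]); out=[]
for s in((-46,-46),(46,-46),(46,46),(-46,46)):
    e=np.array([568.5,200.5])+Rm@s; r=look_hex(e,29,42,44,c); print(e.round(1),r[0].round(1),np.degrees(r[1]),r[2].round(1),r[3]); out.append(r[0])
out=np.array(out); m=out.mean(0); print("centre",m,[ (Rm.T@(o-m)).round(1) for o in out])
fingers.gripper_to(75,20)
goto([676,-190,220],0,np.pi/3); c=cams.camera("wrist"); cv2.imwrite("pics/w7.png",c["frame"])
r=look_hex([676,-190],55,85,60,c); print("jar",r,status.current_time_s())
print([(round(m["score"],2),at_z(c,m["point"],0).round(1)) for m in cams.mark_of("wrist","jar1")][:3])
E
python3 -c "
import cv2,numpy as np
a=cv2.imread('pics/w6.png');b=cv2.imread('pics/w7.png');cv2.imwrite('pics/w67.png',cv2.resize(np.hstack([a,b]),(800,300)))"
```

```text
[529.7 148.3] [529.8 148.9] 49.0 64.5 847
[620.7 161.7] [620.7 162.4] 9.0 64.6 763
[607.3 252.7] [607.2 253.1] 11.0 64.6 763
[516.3 239.3] [516.4 239.7] 50.0 64.5 863
centre [568.52980042 201.02331903] [array([-45.9, -45.9]), array([ 46. , -45.8]), array([45.9, 45.9]), array([-46. ,  45.9])]
jar (array([ 671.66221605, -190.9301088 ]), np.float64(0.33161255787892263), np.float64(45.360281785831745), 1366) 36.6667
[(0.97, array([ 480.5, -386.6,    0. ])), (0.75, array([ 385.3, -330. ,    0. ])), (0.71, array([ 671. , -193.4,    0. ]))]
```

View pics/w67.png

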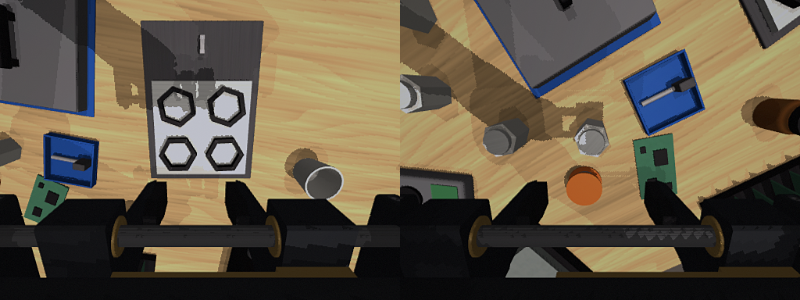

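```bash
cat >> h.py <<'E'
POCK=[([529.8,148.6],49),([620.8,162.1],9),([607.2,253.3],11),([516.4,239.9],50)]
H=29.  # TCP above jar underside
def pick(est,dy=60):
    fingers.gripper_to(72,20)
    goto([est[0],est[1],220],0,np.pi/3); r=look_hex(est,55,85,dy); print("jar",r)
    if r is None or not 43<r[2]<50: return False
    p=r[0]; y=best([*p,130],r[1],np.pi/3); env.move_ptp([*p,130],list(down(y)))
    if env.servo_line([*p,H],rate=120,guard=10): print("touch",status.current_tool_pos()); env.servo_line([*p,150]); return False
    fingers.gripper_to(30,20); print("grip",status.current_opening())
    env.servo_line([*p,175],rate=180); print("lift",status.current_opening()); return status.current_opening()>40
def stand_in(k):
    (x,y0),ang=POCK[k]; x,y=x,y0; yaw=best([x,y,180],np.radians(ang),np.pi/3)
    env.move_ptp([x,y,175],list(down(yaw))); env.servo_line([x,y,36+H+6],rate=120)
    floor=20+H-1.5; ok=False
    for d in (0,3,-3,6,-6,9,-9,12,-12,16,-16,20,-20,25,-25,30,-30):
        if d: env.servo_line([x,y,status.current_tool_pos()[2]],rotation=list(down(yaw+np.radians(d))),rate=60)
        env.servo_line([x,y,floor],rate=25,guard=7); z=status.current_tool_pos()[2]
        print(d,round(z,1),np.round(status.current_contact_force(),1))
        if z<20+H+3: ok=True; break
    if ok:
        fingers.gripper_to(60); env.servo_line([x,y,175],rate=180)
    print("pocket",k,ok,status.current_time_s()); return ok
E
python3 - <<'E'
from h import *
if pick([672,-191]): stand_in(2)
E
```

```text
jar (array([ 671.66316844, -190.92734598]), np.float64(0.33161255787892263), np.float64(45.407934051096255), 1369)
grip 46.17091093570274
lift 45.96885313453204
0 49.3 [-0.2  0.1  5.2]
pocket 2 True 44.925
```

```bash
python3 - <<'E'
from h import *
for e,k in(([606,-308],1),([481,-387],3),([383,-331],0)):
    if not (pick(e) and stand_in(k)): print("stop",e); break
c=cams.camera("wrist"); cv2.imwrite("pics/w8.png",c["frame"])
E
```

```text
jar (array([ 603.11854088, -309.86719732]), np.float64(0.7504915783575618), np.float64(45.35442448227126), 1370)
grip 45.820007687908436
lift 45.87772012774123
0 49.4 [-0.6 -1.2  5.1]
pocket 1 True 55.1083
jar (array([ 484.41101899, -383.70350123]), np.float64(0.8901179185171081), np.float64(45.35226271501087), 1364)
grip 45.67955228410562
lift 45.99621789575683
0 49.3 [ 0.1 -0.6  4.4]
pocket 3 True 65.8167
jar (array([ 384.6162817 , -327.99060678]), np.float64(0.2792526803190927), np.float64(45.31607196559315), 1360)
grip 45.78796797614361
lift 45.89412637791897
0 49.2 [-0.4 -0.4  5.5]
pocket 0 True 76.1667
```

Check the final state with the arm out of the way.

```bash
python3 - <<'E'
from h import *
goto([568,190,300],np.radians(98.4)); c=cams.camera("wrist"); cv2.imwrite("pics/w9.png",c["frame"]); P=cloud(c)
for (x,y),_ in POCK:
    m=(np.hypot(P[...,0]-x,P[...,1]-y)<15)&(P[...,2]>60); print("cap z",np.median(P[m],0).round(1),np.ptp(np.percentile(P[m][:,2],[10,90])).round(1))
env.move_j([1.364,0.689,-0.195,1.565,0.157,0.902,-0.215])
c=cams.camera("top"); cv2.imwrite("pics/t9.png",cv2.resize(c["frame"][90:300,100:430],(800,509),interpolation=cv2.INTER_CUBIC)); P=cloud(c)
m=(P[...,2]>37)&(P[...,2]<50)&(abs(P[...,0]-461)<130)&(abs(P[...,1]+129)<130); print("lid",cv2.minAreaRect(P[m][:,:2].astype(np.float32)),np.median(P[m],0),np.percentile(P[m][:,2],[5,95]))
E
```

```text
cap z [540.6 145.7 378.9] 290.3
cap z [620.8 162.   96.4] 1.7
cap z [606.9 253.3  96.3] 1.8
cap z [526.5 238.1 380.6] 290.0
lid ((462.03497314453125, -126.22523498535156), (203.80828857421875, 203.83607482910156), 89.1482925415039) [ 460.99166386 -123.87798711   41.93032825] [38.22154763 46.15493364]
```

View pics/w9.png

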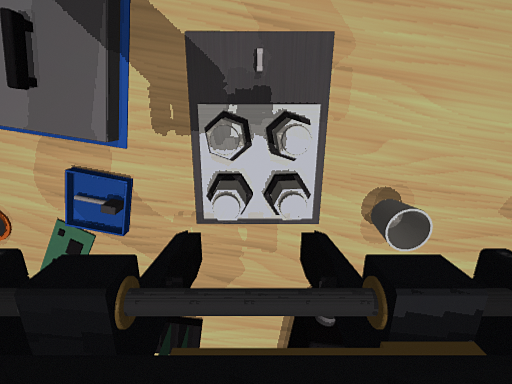

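View pics/t9.png

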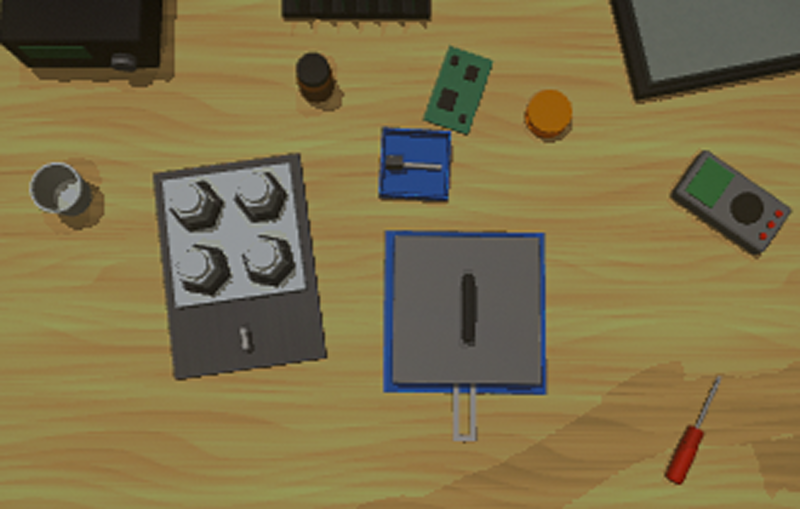

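The wrist view shows caps in all four nests: (228,135), (293,140), (228,205) and (293,203). The top crop shows the lid centred on the mat and the pin in the tray at (415,165). I'll check the height of all four caps before handing in.

```bash
python3 - <<'E'
from h import *
c=cams.camera("top"); P=cloud(c); ok=True
for (x,y),_ in POCK:
    m=(np.hypot(P[...,0]-x,P[...,1]-y)<17)&(P[...,2]>60); z=np.median(P[m][:,2]); print(np.median(P[m],0).round(1),m.sum(),np.percentile(P[m][:,2],[10,90]).round(1)); ok&=bool(m.sum()>20 and 93<z<100)
print(ok)
if ok: print(env.hand_in())
E
```

```text
[530.2 148.5  96.4] 88 [92.4 99.6]
[620.3 161.6  95.6] 87 [91.7 98.7]
[606.4 252.3  95.9] 89 [89.8 98.4]
[516.8 239.6  95.9] 89 [92.4 99.3]
True
the job is handed in; nothing more can be done
None
```

The job is handed in, verdict not shown: the pin is in the tray, the lid lies upright and centred on the mat, and all four jars are fully down in their pockets; each jar was pre-aligned to its pocket and dropped in without turning, and the bystanders look unmoved.

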